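# Push back what sticks out of the mirror cabinet

## Robot

A 7-joint arm with a two-finger parallel gripper is mounted at the origin on the work surface. World frame = base frame: x ahead of the robot, y to its left, z up, the work surface at z = 0. Lengths are in m, angles in rad, forces in N, time in s.
With the tool pointing down it reaches from about 0.4 to 0.85 m from the base axis. Payload 4.5 kg.
Tool frame: the origin (TCP) lies at the very end of the fingers, on their centre line; the grasp point (between the pads) lies 19 mm behind it; z points along the fingers, y is the line along which they close (so a half turn about z gives the same grasp; the last joint's range is limited). The gripper opens to 88 mm and grips with 3 to 60 N. Pads are 18 mm wide; open, the fingers measure 123 mm over their backs; the gripper's body (75 mm by 187 mm) begins 45 mm behind the grasp point.
Start: joints at [-1.09, 0.689, -0.195, 1.565, 0.157, 0.902, -0.215], TCP at [0.27, 0.564, 0.204] pointing down, gripper open.
Joint ranges: [-3.01, 3.01], [-0.46, 2.08], [-1.47, 1.51], [0.13, 2.56], [-1, 4.14], [0.04, 2.09], [-2.66, 2.66]. Speed limits (rad/s): [2.57, 2.57, 3.14, 3.14, 3.14, 3.14, 3.14].

## Interface

Orientations are given as a unit quaternion [x, y, z, w].
In Python, from plant import r gives the robot as it stands. The module is installed in compiled form; this text tells all that it offers.
- The arm moves only by the shell command python3 -m pendant 'ROWS' [FORCE]. ROWS is JSON, one flat list of numbers, 7 for each row, row after row: the opening, from 0 (shut) to 1 (fully open), then the shift along the tool's x, y, z scaled (see below), then the turn, a rotation vector about the tool's x, y, z scaled (see below). A call has 1 to 12 rows; each row is the pose to reach, as a shift and turn from the pose commanded when the call began, along the tool's axes at that moment; what a row does not reach only later rows make up. The controller multiplies each number of a shift by 0.15 m and each number of a turn by pi/2 rad. A row lasts 1/10 s, in which the tool goes at most 50 mm and 8.59 degrees, less where a joint would pass 70% of its speed; a pose out of reach is approached as far as the arm can. A call with a number of a shift or a turn outside -1 to 1 is refused whole. A call with a gripper value outside its range is refused whole. The fingers move at their own pace and stop on an object; FORCE is the grip in N (left out, the last holds). Time passes only in rows, so rows that repeat a pose let the fingers close. It gives the time, the measured TCP pose, the force, the opening and the grip force at its end, in the units of the state.
- r.get_state(): the state, without advancing time (a new reading comes with each control period).
- r.snapshot(name): name is "scene" or "top"; returns a dict with "img" (420x560x3 uint8, red, green, blue), "mtx" (3x3 intrinsics, pixels), "cam_to_world" (4x4, takes a point from camera to world coordinates). Camera axes: x right, y up, looking along -z (the intrinsics and any distortion apply to the point x, -y, -z); pixel columns grow to the right and rows downward; lengths in m; the calibration is good to about 2 mm. A picture is of the moment at which its call begins. There is no depth.
- r.finish_job(): hands the job in; it is judged then, once.
The state is a dict: "clock": time; "q": joint angles; "qd": joint speeds; "joint_torque": joint torques, N m; "tool_pos": TCP position; "eef_rot": TCP orientation; "contact_force": force on the tool from outside, world axes, zero at the start; "moment": the same for the moment, N m; "opening": opening from 0.0 (shut) to 1.0 (fully open); "finger_force": force on a finger pad.
Only numpy, scipy, OpenCV 4.12 (cv2) and the standard library are available. Lean on these libraries where they do the work, as an engineer would, in place of code of your own. Each camera call takes 0.05 s, during which the arm holds its last target. There are 200 camera calls.

## Task

The floss box and the folded travel mirror stick out over the front edge of the cabinet's shelf, so its mirrored doors cannot shut. With the fingertips, push each of them back along the shelf until the edge that faces the back panel lies flush against the panel. Do not lift or tip either one, and leave the bottle, the ring dish and the nail file where they are.

Things in the scene. Friction and masses are not known exactly. Their poses are not given: they have to be found in the camera images.
- cabinet: Low white wooden mirror cabinet, fixed, 600 wide (y), 168 deep, 190 mm high. Origin on the counter under the shelf's centre; x runs from the front to the back panel, y left, z up. Top compartment open above and in front: shelf top at z = 140 mm, x = -80 (front edge) to +80 mm (back panel); side walls at y = +-285 mm; these walls and the panel end at z = 190 mm
- back_panel (a point): Middle of the foot of the back panel's inner face, on the shelf's top face (cabinet x = +80, y = 0, z = 140 mm): the stop to push against. The panel is flat and upright along the cabinet's y
- front_edge (a point): Middle of the shelf's straight front edge (cabinet x = -80, y = 0, z = 140 mm). The two mirrored doors are fixed wide open, in line with the front on either side: 16 mm thick at cabinet x = -97 to -81 mm, |y| = 303 to 588 mm, up to z = 188 mm
- floss_box: Loose yellow plastic floss box with a flip lid (shut), lying flat on the shelf: 55 mm in x by 46 mm in y, 20 mm high, about 60 g, straight upright sides. Origin at the centre of its underside; its +x face looks to the back panel (turned by up to 0.3 rad at the start), the -x face is to be pushed and overhangs the shelf's front edge
- floss_box_back_left (a point): Point on the rearmost edge of the floss box, 27.5 mm ahead (+x) of its origin and 9 mm above its underside, near the left end (y = +20 mm); at the start it is 85 to 130 mm short of the back panel, at the goal it touches the panel (cabinet x = 80 mm)
- floss_box_back_right (a point): Point on the rearmost edge of the floss box, 27.5 mm ahead (+x) of its origin and 9 mm above its underside, near the right end (y = -20 mm); at the start it is 85 to 130 mm short of the back panel, at the goal it touches the panel (cabinet x = 80 mm)
- travel_mirror: Loose folded travel mirror lying flat: two metal leaves with black covers, 75 (x, with hinge) by 92 mm (y), 18 mm high, 130 g, with a steel hinge barrel (12 mm diameter, 84 mm long) on its +x edge, which faces the back panel (turned by up to 0.3 rad at the start). Origin on its underside; front face at x = -35 mm, barrel's back at x = +40 mm. It overhangs the front edge
- travel_mirror_back_left (a point): Point on the rearmost edge of the hinge barrel of the travel mirror, 40 mm ahead (+x) of its origin and 9 mm above its underside, near the left end (y = +40 mm); at the start it is 85 to 130 mm short of the back panel, at the goal it touches the panel (cabinet x = 80 mm)
- travel_mirror_back_right (a point): Point on the rearmost edge of the hinge barrel of the travel mirror, 40 mm ahead (+x) of its origin and 9 mm above its underside, near the right end (y = -40 mm); at the start it is 85 to 130 mm short of the back panel, at the goal it touches the panel (cabinet x = 80 mm)
- amber_bottle: Small empty amber glass bottle with a black cap standing loose on the shelf, 30 mm diameter, 68 mm high, 40 g, tips easily; origin at the centre of its underside. Leave alone
- ring_dish: Round white ceramic ring dish, loose on the shelf, 66 mm across the rim, 17 mm high with a central cone up to 39 mm; origin at the centre of its underside. Leave alone
- nail_file: Chrome nail file lying loose on the shelf by the right side wall, pointing front to back, 130 mm long (x), 14 mm wide, 5 mm high; origin at its middle, on the underside. Leave alone
Not all that is in view belongs to the job. There is more than one size of the travel_mirror; the job needs the middle-sized.

How it is judged:
At the end, for the whole second after the job is handed in: Both back-edge points of the floss box and both of the travel mirror's hinge barrel are within 5 mm of the back panel, both things lie flat (within 0.1 rad) on the shelf (within 5 mm) and at rest; bottle, ring dish and nail file are within 12 mm of where they were, and not tipped (x of each of floss_box_back_left, floss_box_back_right, travel_mirror_back_left, travel_mirror_back_right in the frame of cabinet above 0.075 m and height (world z) of floss_box between 0.135 and 0.145 m and angle between each of floss_box, travel_mirror's own z axis and vertical below 0.1 rad and linear speed of each of floss_box, travel_mirror below 0.01 m/s and height (world z) of travel_mirror between 0.135 and 0.145 m and distance of each of amber_bottle, ring_dish, nail_file from where it was at the start of the episode below 0.012 m and angle between each of amber_bottle, ring_dish, nail_file's own z axis and vertical below 0.3 rad); the robot touches nothing.
It fails at once if the floss box is lifted off the shelf (over 6 mm), tipped up (over 0.25 rad) or pushed off the shelf (height (world z) of floss_box above 0.146 m or height (world z) of floss_box below 0.13 m or angle between floss_box's own z axis and vertical above 0.25 rad).
It fails at once if the travel mirror is lifted off the shelf (over 6 mm), tipped up (over 0.25 rad) or pushed off the shelf (height (world z) of travel_mirror above 0.146 m or height (world z) of travel_mirror below 0.13 m or angle between travel_mirror's own z axis and vertical above 0.25 rad).
It fails at once if the amber bottle is shifted more than 12 mm or tipped over (distance of amber_bottle from where it was at the start of the episode above 0.012 m or angle between amber_bottle's own z axis and vertical above 0.3 rad).
It fails at once if the ring dish is shifted more than 12 mm or tipped over (distance of ring_dish from where it was at the start of the episode above 0.012 m or angle between ring_dish's own z axis and vertical above 0.3 rad).
It fails at once if the nail file is shifted more than 12 mm or tipped over (distance of nail_file from where it was at the start of the episode above 0.012 m or angle between nail_file's own z axis and vertical above 0.3 rad).
It also fails if it takes over 64 s, if anything falls off the work surface, if the arm or the gripper's body presses on something with over 40 N, if the wrist force passes 120 N, or if a joint passes its speed limit or range.

## Working session

There is one attempt and no reset: what is moved stays moved. The work goes in short steps, Python scripts to look and compute and a shell command to move; the robot and the scene stay as the last step left them, time stands still between calls to the robot, and variables do not carry over. Pictures are saved under pics/ and viewed, at most 10 in all, crops included, and the job is handed in when it is done.

```bash
mkdir -p pics
python3 - <<'E'
from plant import r
import cv2,numpy as np
s=r.get_state();print({k:np.round(v,3).tolist() for k,v in s.items()})
for n in("scene","top"):
    d=r.snapshot(n);cv2.imwrite(f"pics/{n}0.png",d["img"][:,:,::-1]);np.savez(f"{n}0.npz",**d)
    print(n,np.round(d["mtx"],1).tolist(),np.round(d["cam_to_world"],3).tolist(),d.keys())
E
```

```text
{'clock': 0.0, 'q': [-1.09, 0.69, -0.195, 1.566, 0.157, 0.903, -0.215], 'qd': [-0.002, -0.001, 0.001, -0.001, -0.002, 0.0, 0.0], 'joint_torque': [0.0, -52.757, -1.267, -15.342, -0.053, 0.007, 0.0], 'tool_pos': [0.27, 0.563, 0.203], 'eef_rot': [0.221, 0.975, -0.001, -0.0], 'contact_force': [-1.182, -0.263, -0.508], 'moment': [-0.01, 0.007, 0.01], 'finger_force': 0.0, 'opening': 0.999}
scene [[447.2, 0.0, 282.2], [0.0, 447.2, 204.2], [0.0, 0.0, 1.0]] [[0.669, -0.453, 0.589, 1.106], [0.743, 0.392, -0.543, -0.555], [0.015, 0.801, 0.599, 0.766], [0.0, 0.0, 0.0, 1.0]] dict_keys(['img', 'mtx', 'cam_to_world'])
top [[406.5, 0.0, 279.3], [0.0, 406.5, 205.2], [0.0, 0.0, 1.0]] [[-0.025, 0.993, -0.115, 0.387], [-1.0, -0.026, -0.012, 0.013], [-0.015, 0.115, 0.993, 0.963], [0.0, 0.0, 0.0, 1.0]] dict_keys(['img', 'mtx', 'cam_to_world'])
```

View pics/scene0.png

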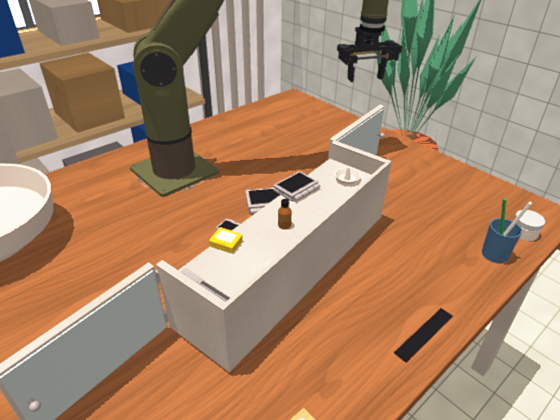

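View pics/top0.png

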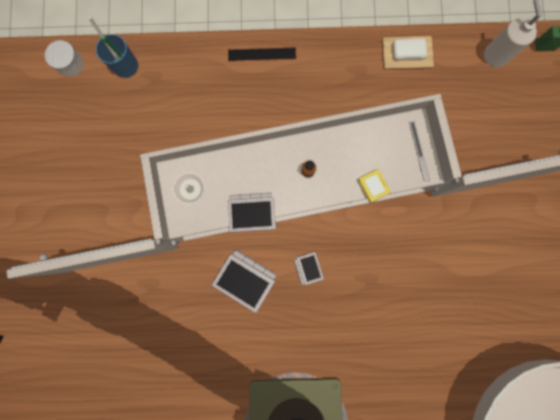

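The top view shows a mirror at about (252,213) and the floss box at (375,185), both over the front edge. The bottle is at (309,169), the dish at (190,187) and the file at (420,152). Two other mirrors, larger and smaller, lie on the counter at (245,281) and (310,268). I'll zoom in next.

Run:
```python
import cv2
a=cv2.imread("pics/top0.png")[150:250,140:300];b=cv2.imread("pics/top0.png")[90:210,290:470]
c=cv2.imread("pics/scene0.png")[160:260,200:370]
h=lambda i,k:cv2.resize(i,None,fx=k,fy=k,interpolation=cv2.INTER_CUBIC)
cv2.imwrite("pics/za.png",h(a,5));cv2.imwrite("pics/zb.png",h(b,4.4))
cv2.imwrite("pics/zc.png",h(c,4.7))
```

```text
(no output)
```

View pics/za.png

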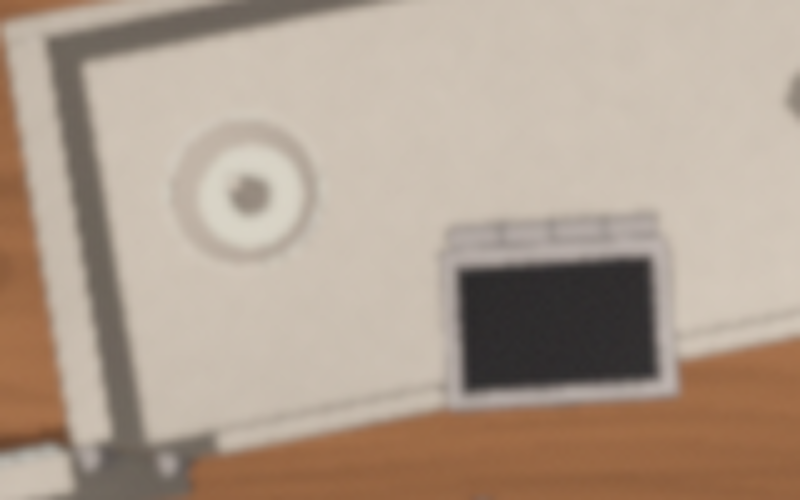

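View pics/zb.png

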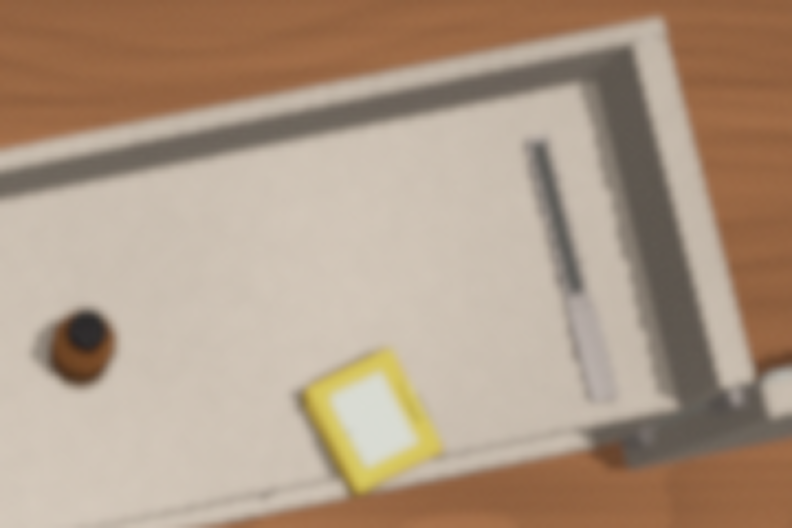

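View pics/zc.png

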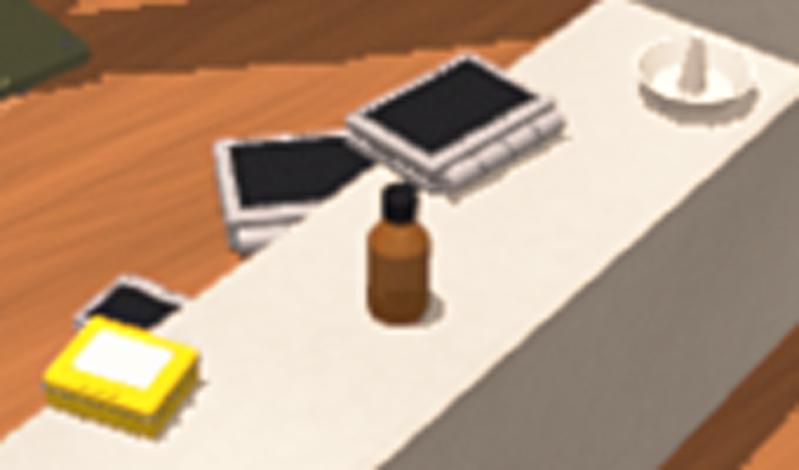

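Za shows the mirror body corners at (440,248), (667,240), (680,392) and (450,408), with the barrel behind. Zb shows the floss corners at (300,392), (388,348), (440,445) and (362,492). Zc shows the same corners from the back right.

```bash
cat > h.py <<'E'
import numpy as np,cv2
def cam(n):
    d=np.load(n+"0.npz");T=np.linalg.inv(d["cam_to_world"]);F=np.diag([1,-1,-1.])
    return d["mtx"],F@T[:3,:3],F@T[:3,3]
C={n:cam(n) for n in("top","scene")}
def ray(n,uv,z):
    K,R,t=C[n];c=-R.T@t;d=(R.T@np.linalg.inv(K)@np.c_[np.array(uv,float),np.ones(len(uv))].T).T
    return c+d*((z-c[2])/d[:,2])[:,None]
def tri(a,b):
    P=[C[n][0]@np.c_[C[n][1],C[n][2]] for n in("top","scene")]
    X=cv2.triangulatePoints(*P,np.array(a,float).T,np.array(b,float).T);return (X[:3]/X[3]).T
def unz(p,o,k):return np.array(p,float)/k+np.array(o)-.5+.5/k
E
python3 - <<'E'
from h import *
np.set_printoptions(precision=4,suppress=True)
A=lambda p:unz(p,(140,150),5);B=lambda p:unz(p,(290,90),4.4);Z=lambda p:unz(p,(200,160),4.7)
cab=np.vstack([A([(5,25)]),B([(665,18)]),A([(75,440)]),B([(750,385)])])
X=ray("top",cab,.19);L=np.array([[.088,.3],[.088,-.3],[-.08,.3],[-.08,-.3]])
print("cab",X,tri(cab,[(388,163),(230,322),(333,150),(160,265)]))
m=L.mean(0);w=X[:,:2].mean(0);H=(L-m).T@(X[:,:2]-w);th=np.arctan2(H[0,1]-H[1,0],H[0,0]+H[1,1])
R=np.array([[np.cos(th),-np.sin(th)],[np.sin(th),np.cos(th)]]);o=w-R@m
print("cab o,yaw",o,th,"resid",(X[:,:2]-w)-(L-m)@R.T)
np.savez("cab.npz",o=o,th=th,R=R)
lc=lambda x:(x[:,:2]-o)@R
mir=A([(440,248),(667,240),(680,392),(450,408)]);ms=Z([(560,105),(437,172),(348,120),(467,55)])
fl=B([(300,392),(388,348),(440,445),(362,492)]);fs=Z([(200,350),(155,415),(45,385),(100,318)])
for n,a,b,z in(("mirror",mir,ms,.158),("floss",fl,fs,.16)):
    t=tri(a,b);p=ray("top",a,z);l=lc(p);print(n,"tri z",t[:,2],"tri cab",lc(t),"plane cab",l,"world",p[:,:2],"sides",np.linalg.norm(l-np.roll(l,-1,0),axis=1))
print("barrel",lc(ray("top",A([(450,235),(445,222),(657,212),(657,238)]),.15)))
print("bottle",lc(ray("top",B([(82,362)]),.15)),"dish",lc(ray("top",A([(246,192)]),.15)),"file",lc(ray("top",B([(537,140),(602,402)]),.143)))
print("front edge",lc(ray("top",A([(220,432),(220,450),(445,388),(445,405)]),.14)))
E
```

```text
cab [[ 0.5825  0.2911  0.19  ]
 [ 0.688  -0.2998  0.19  ]
 [ 0.4201  0.2619  0.19  ]
 [ 0.5209 -0.325   0.19  ]] [[ 0.5807  0.2897  0.1855]
 [ 0.7002 -0.3011  0.1718]
 [ 0.4182  0.2681  0.1595]
 [ 0.524  -0.3235  0.186 ]]
cab o,yaw [ 0.5489 -0.0186] 0.1726741025144933 resid [[-0.0016 -0.0009]
 [ 0.0008 -0.0008]
 [ 0.0015 -0.0012]
 [-0.0007  0.0029]]
mirror tri z [0.155  0.1553 0.1567 0.1563] tri cab [[-0.0277  0.153 ]
 [-0.0418  0.0637]
 [-0.1032  0.0701]
 [-0.0924  0.1601]] plane cab [[-0.0288  0.1522]
 [-0.0436  0.0625]
 [-0.1042  0.0692]
 [-0.0925  0.1599]] world [[0.4944 0.1263]
 [0.4952 0.0354]
 [0.4343 0.0317]
 [0.4303 0.123 ]] sides [0.0909 0.061  0.0914 0.0642]
floss tri z [0.157  0.1562 0.1554 0.1597] tri cab [[-0.0395 -0.1116]
 [-0.0269 -0.155 ]
 [-0.0766 -0.1695]
 [-0.0885 -0.1269]] plane cab [[-0.0401 -0.1111]
 [-0.0282 -0.1546]
 [-0.0764 -0.1676]
 [-0.0903 -0.1284]] world [[ 0.5285 -0.1349]
 [ 0.5477 -0.1758]
 [ 0.5025 -0.1969]
 [ 0.482  -0.1607]] sides [0.0452 0.0499 0.0416 0.0531]
barrel [[-0.0231  0.1481]
 [-0.0175  0.1492]
 [-0.0305  0.0642]
 [-0.0409  0.0663]]
bottle [[-0.005  -0.0179]] dish [[0.0107 0.2263]] file [[ 0.0576 -0.2498]
 [-0.0699 -0.2501]]
front edge [[-0.0823  0.2555]
 [-0.0894  0.2568]
 [-0.0827  0.1627]
 [-0.0895  0.1639]]
```

The mirror on the shelf measures 91 mm wide, so it is the middle-sized one, and the heights agree with the text. The cabinet yaw is 0.173 rad. Next I'll work out the moves.

```bash
cat > go.py <<'E'
import sys,numpy as np
from scipy.spatial.transform import Rotation as Ro
from plant import r
c=np.load("cab.npz");s=r.get_state();p=np.array(s["tool_pos"]);T=Ro.from_quat(s["eef_rot"])
print("t",s["clock"],"cab tcp",np.round((p[:2]-c["o"])@c["R"],4),"z",round(p[2],4),"F",np.round(s["contact_force"],1),"op",round(s["opening"],2))
ax=np.array([-c["R"][:,0].tolist()[0],-c["R"][:,0][1],0]);G=np.c_[ax,np.cross([0,0,-1],ax),[0,0,-1]]
for a in sys.argv[1:]:
    x,y,z=map(float,a.split(","));g=np.r_[c["o"]+c["R"]@[x,y],z]
    print(a,"shift",np.round(T.inv().apply(g-p)/.15,3),"turn",np.round((T.inv()*Ro.from_matrix(G)).as_rotvec()/(np.pi/2),3))
E
python3 go.py -.118,.112,.22 -.16,.4,.22
```

```text
t 0.1 cab tcp [-0.175  0.621] z 0.2028 F [-0.4 -0.8 -0.6] op 1.0
-.118,.112,.22 shift [-2.279 -2.542 -0.11 ] turn [-0.001 -0.    -0.394]
-.16,.4,.22 shift [-0.937 -1.142 -0.113] turn [-0.001 -0.    -0.394]
```

```bash
python3 -m pendant '[0.45,0,0,-0.12,0,0,0, 0.45,-0.8,-0.97,-0.12,0,0,-0.394,0.45,-0.8,-0.97,-0.12,0,0,-0.394,0.45,-0.8,-0.97,-0.12,0,0,-0.394,0.45,-0.8,-0.97,-0.12,0,0,-0.394,0.45,-0.8,-0.97,-0.12,0,0,-0.394,0.45,-0.8,-0.97,-0.12,0,0,-0.394,0.45,-0.8,-0.97,-0.12,0,0,-0.394]'; python3 go.py -.118,.112,.22 -.14,.28,.22
```

```text
clock: 0.9
tool_pos: [0.3149, 0.3823, 0.2217]
eef_rot: [-0.086, 0.996, 0.001, -0.0]
contact_force: [0.0, 0.2, -0.7]
opening: 0.448
finger_force: 0.0
t 0.9 cab tcp [-0.1616  0.4352] z 0.2217 F [ 0.   0.2 -0.7] op 0.45
-.118,.112,.22 shift [-0.291 -2.154  0.007] turn [ 0.001  0.    -0.   ]
-.14,.28,.22 shift [-0.144 -1.034  0.009] turn [ 0.001  0.    -0.   ]
```

```bash
python3 -m pendant '[0.45,-0.14,-1,0,0,0,0,0.45,-0.14,-1,0,0,0,0,0.45,-0.14,-1,0,0,0,0,0.45,-0.14,-1,0,0,0,0]' >/dev/null; python3 -m pendant '[0.45,-0.13,-1,0,0,0,0,0.45,-0.13,-1,0,0,0,0,0.45,-0.13,-1,0,0,0,0,0.45,-0.13,-1,0,0,0,0,0.45,-0.13,-1,0,0,0,0]'; python3 go.py -.122,.112,.22 -.122,.112,.147
```

```text
clock: 1.8
tool_pos: [0.4076, 0.0929, 0.2215]
eef_rot: [-0.085, 0.996, 0.001, 0.0]
contact_force: [0.6, 0.6, -0.0]
opening: 0.45
finger_force: 0.0
t 1.8 cab tcp [-0.1201  0.1342] z 0.2215 F [ 0.6  0.6 -0. ] op 0.45
-.122,.112,.22 shift [ 0.013 -0.148  0.01 ] turn [ 0.001  0.001 -0.001]
-.122,.112,.147 shift [ 0.013 -0.149  0.497] turn [ 0.001  0.001 -0.001]
```

```bash
python3 -m pendant '[0.45,0.05,-0.15,0,0,0,0,0.45,0.05,-0.15,0,0,0,0,0.45,0.05,-0.15,0.3,0,0,0,0.45,0.05,-0.15,0.4,0,0,0,0.45,0.05,-0.15,0.497,0,0,0,0.45,0.05,-0.15,0.497,0,0,0]'; python3 go.py -.004,.112,.147
python3 - <<'E'
from plant import r
import cv2
a=[cv2.resize(i[:,:,::-1],None,fx=k,fy=k) for i,k in((r.snapshot("scene")["img"][140:270,190:390],4),)]
cv2.imwrite("pics/s1.png",a[0])
E
```

```text
clock: 2.4
tool_pos: [0.4024, 0.0715, 0.1458]
eef_rot: [-0.088, 0.996, 0.001, -0.001]
contact_force: [0.5, 0.3, 0.2]
opening: 0.447
finger_force: 0.0
t 2.4 cab tcp [-0.1288  0.114 ] z 0.1458 F [0.5 0.3 0.2] op 0.45
-.004,.112,.147 shift [-0.832 -0.017 -0.01 ] turn [ 0.001 -0.001  0.003]
```

View pics/s1.png

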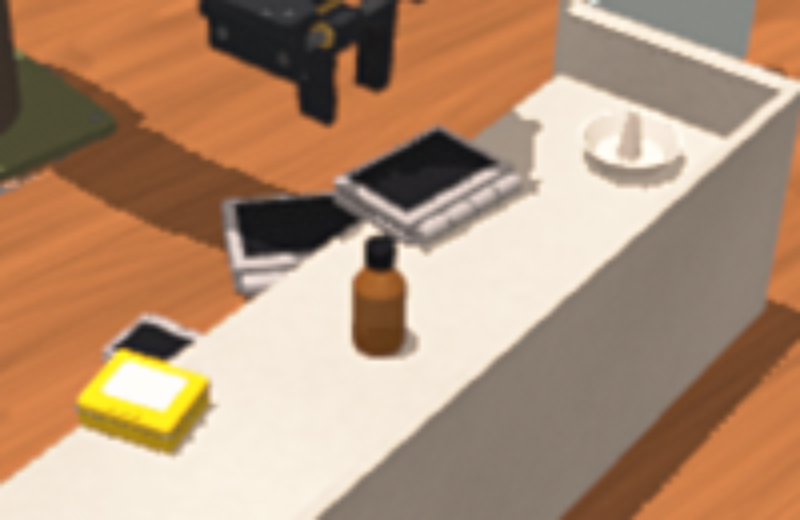

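Run:
```python
from h import *
c=np.load("cab.npz")
for q in((-.1288,.114,.1458),(-.098,.1145,.158),(-.1288,.086,.1458),(-.1288,.142,.1458)):
    w=np.r_[c["o"]+c["R"]@q[:2],q[2]];K,R,t=C["scene"];u=K@(R@w+t);u=u[:2]/u[2];print(q,w,(u-[190,140])*4)
from plant import r
d=r.snapshot("top");cv2.imwrite("pics/t1.png",cv2.resize(d["img"][130:280,180:380,::-1],None,fx=4,fy=4))
```

```text
(-0.1288, 0.114, 0.1458) [0.40243341 0.07154719 0.1458    ] [345.20424387 149.97546835]
(-0.098, 0.1145, 0.158) [0.43268947 0.07733172 0.158     ] [384.80022313 150.54621335]
(-0.1288, 0.086, 0.1458) [0.4072443  0.04396358 0.1458    ] [316.93697917 169.22465596]
(-0.1288, 0.142, 0.1458) [0.39762253 0.09913079 0.1458    ] [372.59158544 131.32548288]
```

View pics/t1.png

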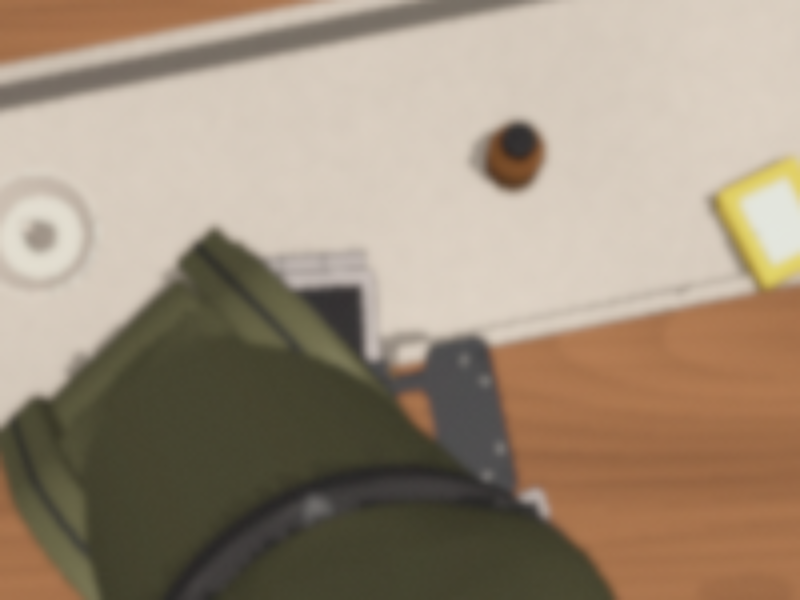

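Run:
```python
from h import *
from plant import r
K,R,t=C["scene"]
f=lambda w:(lambda u:u[:2]/u[2])(K@(R@np.array(w)+t))
y=np.array([.431,.901,0])
for s in(-.044,-.053,.044,.053):print("start tip",s,f(np.array([.27,.563,.203])+s*y))
b=cv2.imread("pics/scene0.png")[20:100,310:430]
a=r.snapshot("scene");print(np.abs(a["cam_to_world"]-np.load("scene0.npz")["cam_to_world"]).max());a=a["img"][110:190,230:350,::-1]
h=lambda i:cv2.resize(i,None,fx=3.3,fy=5,interpolation=cv2.INTER_CUBIC)
cv2.imwrite("pics/cmp.png",np.hstack([h(b),h(a)]));print(r.get_state()["tool_pos"])
```

```text
start tip -0.044 [351.31571612  91.72494941]
start tip -0.053 [348.71081004  92.00413403]
start tip 0.044 [376.38475575  89.03813839]
start tip 0.053 [378.90831287  88.76767247]
0.0
[0.40362635 0.07040359 0.14747021]
```

View pics/cmp.png

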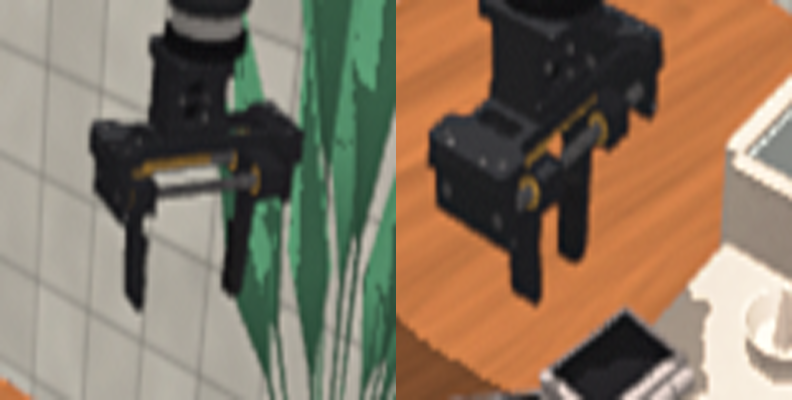

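The visible fingertips sit about 11 px above the projected TCP, so I don't know where the tips really are in height. I'll advance gently and check whether the mirror moves.

```bash
cat > look.py <<'E'
from h import *
from plant import r
i=r.snapshot("scene")["img"];c=np.load("cab.npz")
def blob(m,box):
    x0,y0,x1,y1=box;k=np.zeros(m.shape,np.uint8);k[y0:y1,x0:x1]=m[y0:y1,x0:x1]
    n,l,s,ce=cv2.connectedComponentsWithStats(k);j=1+s[1:,4].argmax();return s[j,4],ce[j],cv2.minAreaRect(np.argwhere(l==j)[:,::-1].astype(np.float32))
I=i.astype(int);dark=(I.max(2)<70);yel=(I[...,0]>150)&(I[...,2]<90)&(I[...,1]>130)
for n,m,b,z in(("mirror",dark,(270,165,370,215),.158),("floss",yel,(195,215,330,270),.155)):
    a,ce,rc=blob(m,b);w=ray("scene",[ce],z)[0];q=ray("scene",cv2.boxPoints(rc),z)
    print(n,a,ce.round(1),"cab",((w[:2]-c["o"])@c["R"]).round(4),"box",((q[:,:2]-c["o"])@c["R"]).round(3).tolist())
cv2.imwrite("pics/last.png",i[:,:,::-1])
E
python3 look.py; python3 -m pendant '[0.45,-0.1,0,0,0,0,0,0.45,-0.15,0,0,0,0,0,0.45,-0.2,0,0,0,0,0,0.45,-0.2,0,0,0,0,0,0.45,-0.2,0,0,0,0,0]';python3 go.py;python3 look.py
```

```text
mirror 343 [295.2 182.1] cab [-0.069  0.113] box [[-0.098, 0.081], [-0.084, 0.182], [-0.039, 0.147], [-0.055, 0.051]]
floss 311 [223.5 240.4] cab [-0.0573 -0.1488] box [[-0.075, -0.179], [-0.11, -0.124], [-0.043, -0.109], [-0.011, -0.164]]
clock: 3.1
tool_pos: [0.4324, 0.0736, 0.147]
eef_rot: [-0.086, 0.996, 0.0, -0.0]
contact_force: [-0.2, -0.5, -0.5]
opening: 0.447
finger_force: 0.0
t 3.1 cab tcp [-0.0989  0.1108] z 0.147 F [-0.2 -0.5 -0.5] op 0.45
mirror 349 [295.4 182.1] cab [-0.0686  0.113 ] box [[-0.098, 0.081], [-0.084, 0.182], [-0.039, 0.146], [-0.054, 0.051]]
floss 309 [223.6 240.4] cab [-0.0572 -0.1487] box [[-0.076, -0.178], [-0.11, -0.121], [-0.041, -0.111], [-0.012, -0.167]]
```

Run:
```python
from h import *
c=np.load("cab.npz")
lc=lambda x:(x[:,:2]-c["o"])@c["R"]
for z in(.2,.23,.26):print(z,lc(ray("top",unz([(430,345),(485,335),(515,480),(455,490),(395,380)],(180,130),4),z)).round(3).tolist())
# scene tips: crop s1 (first pose, right & left finger)
for z in(.147,.165,.18,.19):print(z,lc(ray("scene",unz([(320,122),(375,90)],(190,140),4),z)).round(3).tolist())
i=cv2.imread("pics/last.png")[120:220,230:350];cv2.imwrite("pics/v9.png",cv2.resize(i,None,fx=6,fy=6,interpolation=cv2.INTER_CUBIC))
```

```text
0.2 [[-0.089, 0.043], [-0.089, 0.017], [-0.158, 0.017], [-0.157, 0.045], [-0.102, 0.062]]
0.23 [[-0.091, 0.044], [-0.092, 0.018], [-0.158, 0.018], [-0.157, 0.046], [-0.104, 0.062]]
0.26 [[-0.094, 0.044], [-0.094, 0.02], [-0.158, 0.02], [-0.157, 0.046], [-0.106, 0.062]]
0.147 [[-0.162, 0.129], [-0.159, 0.182]]
0.165 [[-0.144, 0.107], [-0.141, 0.159]]
0.18 [[-0.129, 0.088], [-0.127, 0.139]]
0.19 [[-0.119, 0.076], [-0.117, 0.126]]
```

View pics/v9.png

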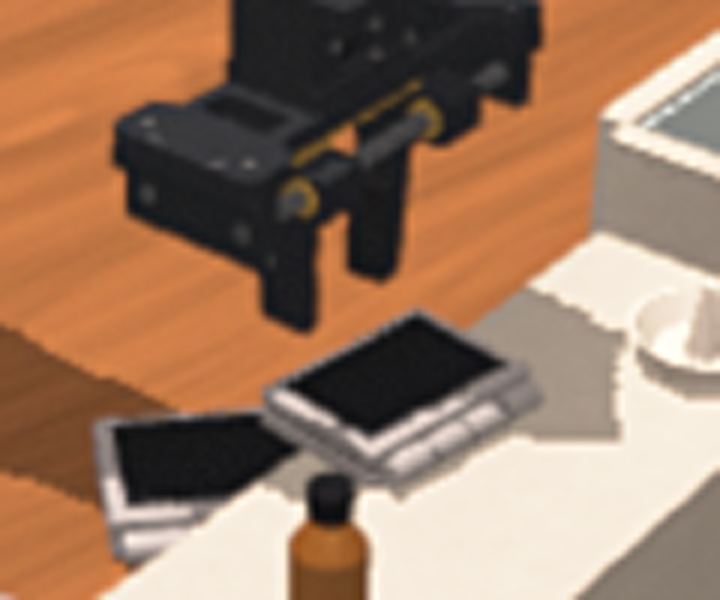

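Picture v9 shows the tips at about (290,325) and (375,275), hovering above and short of the mirror. They sit roughly 33 mm higher than the reported TCP, while the horizontal position agrees. I'll back off, lower by that much, and re-measure the tips.

```bash
python3 -m pendant '[0.45,0.2,-0.02,0,0,0,0,0.45,0.2,-0.02,0,0,0,0,0.45,0.2,-0.02,0.1,0,0,0,0.45,0.2,-0.02,0.21,0,0,0,0.45,0.2,-0.02,0.21,0,0,0,0.45,0.2,-0.02,0.21,0,0,0]';python3 go.py -.004,.112,.1155;python3 look.py
python3 - <<'E'
import cv2
i=cv2.imread("pics/last.png")[120:220,230:350];cv2.imwrite("pics/v10.png",cv2.resize(i,None,fx=6,fy=6,interpolation=cv2.INTER_CUBIC))
E
```

```text
clock: 3.75
tool_pos: [0.4035, 0.0656, 0.1156]
eef_rot: [-0.086, 0.996, -0.0, -0.0]
contact_force: [-0.3, -0.5, -0.1]
opening: 0.452
finger_force: 0.0
t 3.75 cab tcp [-0.1288  0.108 ] z 0.1156 F [-0.3 -0.5 -0.1] op 0.45
-.004,.112,.1155 shift [-0.832  0.027 -0.   ] turn [-0. -0. -0.]
mirror 344 [295.3 182.1] cab [-0.069   0.1131] box [[-0.098, 0.081], [-0.084, 0.182], [-0.039, 0.147], [-0.055, 0.051]]
floss 312 [223.5 240.3] cab [-0.0575 -0.1487] box [[-0.077, -0.178], [-0.11, -0.119], [-0.041, -0.112], [-0.013, -0.169]]
```

View pics/v10.png

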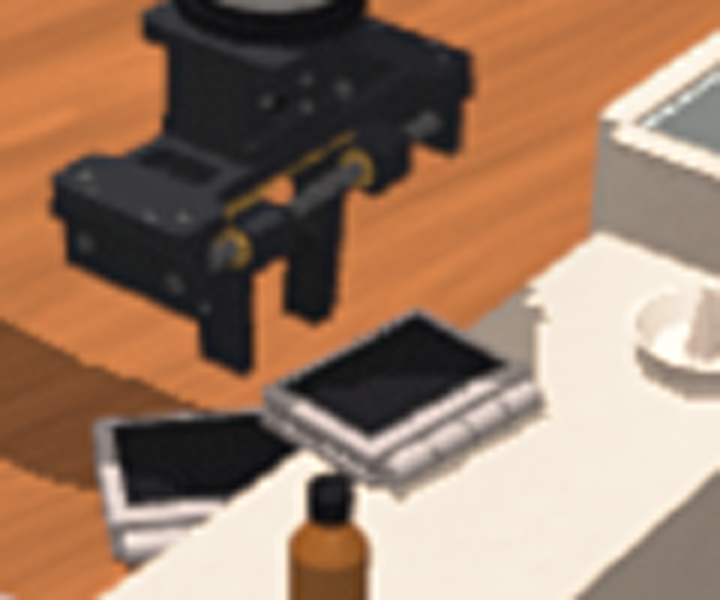

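V10 shows the tips at about (228,368) and (310,318), level with the mirror and in front of it. I'll check their height.

Run:
```python
from h import *
c=np.load("cab.npz")
lc=lambda x:(x[:,:2]-c["o"])@c["R"]
for z in(.135,.14,.145,.15,.155):print(z,lc(ray("scene",unz([(228,368),(310,318)],(230,120),6),z)).round(3).tolist())
```

```text
0.135 [[-0.146, 0.101], [-0.144, 0.153]]
0.14 [[-0.141, 0.095], [-0.139, 0.147]]
0.145 [[-0.137, 0.089], [-0.134, 0.141]]
0.15 [[-0.132, 0.083], [-0.129, 0.135]]
0.155 [[-0.127, 0.078], [-0.125, 0.129]]
```

```bash
python3 -m pendant '[0.45,0,0.02,0.015,0,0,0,0.45,-0.05,0.02,0.015,0,0,0,0.45,-0.09,0.02,0.015,0,0,0,0.45,-0.13,0.02,0.015,0,0,0,0.45,-0.17,0.02,0.015,0,0,0,0.45,-0.21,0.02,0.015,0,0,0,0.45,-0.25,0.02,0.015,0,0,0,0.45,-0.29,0.02,0.015,0,0,0,0.45,-0.33,0.02,0.015,0,0,0,0.45,-0.33,0.02,0.015,0,0,0]';python3 go.py;python3 look.py
```

```text
clock: 4.8
tool_pos: [0.4535, 0.0776, 0.1133]
eef_rot: [-0.086, 0.996, 0.001, 0.001]
contact_force: [-0.8, 0.5, -1.0]
opening: 0.453
finger_force: 0.0
t 4.8 cab tcp [-0.0774  0.1112] z 0.1133 F [-0.8  0.5 -1. ] op 0.45
mirror 593 [283.7 176.9] cab [-0.1049  0.1133] box [[-0.166, 0.135], [-0.101, 0.189], [-0.011, 0.065], [-0.07, 0.017]]
floss 350 [221.2 240.2] cab [-0.0614 -0.1513] box [[-0.098, -0.191], [-0.139, -0.136], [-0.045, -0.106], [-0.009, -0.162]]
```

```bash
python3 -m pendant '[0.45,-0.04,0,0,0,0,0,0.45,-0.08,0,0,0,0,0,0.45,-0.12,0,0,0,0,0,0.45,-0.16,0,0,0,0,0,0.45,-0.2,0,0,0,0,0,0.45,-0.24,0,0,0,0,0,0.45,-0.28,0,0,0,0,0,0.45,-0.32,0,0,0,0,0,0.45,-0.36,0,0,0,0,0,0.45,-0.39,0,0,0,0,0,0.45,-0.39,0,0,0,0,0]';python3 go.py;python3 look.py
```

```text
clock: 5.95
tool_pos: [0.5107, 0.0873, 0.1133]
eef_rot: [-0.086, 0.996, 0.0, 0.001]
contact_force: [-0.3, -0.2, -0.4]
opening: 0.449
finger_force: 0.0
t 5.95 cab tcp [-0.0194  0.111 ] z 0.1133 F [-0.3 -0.2 -0.4] op 0.45
mirror 966 [301.  176.6] cab [-0.0723  0.1413] box [[-0.152, 0.146], [-0.055, 0.227], [0.024, 0.109], [-0.065, 0.036]]
floss 356 [221.  240.1] cab [-0.0619 -0.1514] box [[-0.098, -0.191], [-0.139, -0.136], [-0.045, -0.106], [-0.009, -0.162]]
```

```bash
cat > prof.py <<'E'
from h import *
import sys
i=cv2.imread("pics/last.png");c=np.load("cab.npz");K,R,t=C["scene"]
for y in map(float,sys.argv[1:]):
    o=[]
    for x in np.arange(-.02,.085,.004):
        u=K@(R@np.r_[c["o"]+c["R"]@[x,y],.152]+t);u=u[:2]/u[2]
        p=cv2.getRectSubPix(i,(1,1),tuple(u))[0,0];o.append(f"{x*1e3:.0f}:{int(p.mean())}/{int(p[2])-int(p[0])}")
    print(y,' '.join(o))
E
python3 prof.py .08 .11 .14
```

```text
0.08 -20:91/17 -16:95/15 -12:131/15 -8:130/16 -4:128/15 0:132/16 4:131/15 8:135/16 12:131/16 16:132/15 20:166/20 24:207/26 28:196/24 32:213/26 36:210/26 40:211/25 44:211/25 48:191/23 52:146/21 56:228/29 60:240/25 64:186/36 68:120/24 72:123/25 76:124/25 80:124/25 84:123/25
0.11 -20:152/31 -16:145/26 -12:113/14 -8:32/2 -4:20/0 0:24/0 4:23/1 8:25/-2 12:23/0 16:24/-1 20:24/-1 24:24/-1 28:28/-1 32:36/-2 36:33/-2 40:77/8 44:201/25 48:195/23 52:154/22 56:234/27 60:238/27 64:171/36 68:118/24 72:124/25 76:123/24 80:121/25 84:122/24
0.14 -20:24/-1 -16:61/6 -12:105/13 -8:44/3 -4:21/-2 0:24/0 4:24/-1 8:23/0 12:23/-1 16:25/-1 20:24/-1 24:25/-1 28:24/-2 32:23/-2 36:21/-2 40:56/5 44:125/15 48:127/14 52:126/19 56:213/36 60:237/28 64:163/35 68:119/24 72:123/25 76:122/25 80:121/24 84:121/24
```

The mirror is moving with the fingers and is now aligned, with about 15 mm left to go.

```bash
python3 -m pendant '[0.45,-0.03,0,0,0,0,0,0.45,-0.05,0,0,0,0,0,0.45,-0.07,0,0,0,0,0,0.45,-0.08,0,0,0,0,0,0.45,-0.08,0,0,0,0,0]';python3 -m pendant '[0.45,-0.01,0,0,0,0,0,0.45,-0.02,0,0,0,0,0,0.45,-0.02,0,0,0,0,0]';python3 go.py
```

```text
clock: 6.5
tool_pos: [0.5218, 0.0892, 0.1132]
eef_rot: [-0.086, 0.996, 0.0, 0.0]
contact_force: [-0.0, -1.3, -0.7]
opening: 0.448
finger_force: 0.0
clock: 6.8
tool_pos: [0.5246, 0.0896, 0.1132]
eef_rot: [-0.086, 0.996, 0.0, 0.0]
contact_force: [-0.3, 0.2, 0.9]
opening: 0.447
finger_force: 0.3
t 6.8 cab tcp [-0.0054  0.1108] z 0.1132 F [-0.3  0.2  0.9] op 0.45
```

Small increments now, watching the force until the mirror stops.

```bash
for k in 1 2; do python3 -m pendant '[0.45,-0.01,0,0,0,0,0,0.45,-0.01,0,0,0,0,0]'|grep -E "tool_pos|contact"; done
```

```text
tool_pos: [0.5259, 0.0899, 0.1132]
contact_force: [-1.0, 0.3, 0.7]
tool_pos: [0.5259, 0.0898, 0.1131]
contact_force: [-5.0, -1.1, 3.2]
```

```bash
for k in 1 2; do python3 -m pendant '[0.45,-0.01,0,0,0,0,0,0.45,-0.01,0,0,0,0,0]'|grep -E "tool_pos|contact"; done
```

```text
tool_pos: [0.5259, 0.0897, 0.113]
contact_force: [-7.2, -1.7, 7.0]
tool_pos: [0.5258, 0.0896, 0.1128]
contact_force: [-11.1, -1.1, 8.1]
```

The mirror has stopped against the panel: 11 N, with the TCP at x ≈ -4 mm as predicted. I'll retreat and check.

```bash
python3 -m pendant '[0.45,0.1,0,0,0,0,0,0.45,0.3,0,0,0,0,0,0.45,0.6,0,0,0,0,0,0.45,0.85,0,0,0,0,0,0.45,0.85,0,-0.4,0,0,0,0,0.85,0,-0.4,0,0,0,0,0.85,0,-0.4,0,0,0]';python3 look.py;python3 prof.py .08 .11 .14;python3 go.py -.125,-.03,.173 -.125,-.145,.173
```

```text
clock: 8.3
tool_pos: [0.407, 0.0697, 0.1749]
eef_rot: [-0.086, 0.996, 0.001, 0.003]
contact_force: [0.6, 0.4, -0.3]
opening: 0.296
finger_force: 0.0
mirror 357 [331.4 197.2] cab [0.0337 0.116 ] box [[0.012, 0.082], [0.01, 0.18], [0.056, 0.152], [0.055, 0.059]]
floss 314 [223.5 240.4] cab [-0.0574 -0.1487] box [[-0.075, -0.179], [-0.111, -0.124], [-0.043, -0.109], [-0.011, -0.164]]
0.08 -20:233/27 -16:232/26 -12:232/27 -8:233/26 -4:235/25 0:227/27 4:212/25 8:215/25 12:214/26 16:212/26 20:215/27 24:214/27 28:200/24 32:205/25 36:203/25 40:207/25 44:208/27 48:210/24 52:206/27 56:235/27 60:240/24 64:186/36 68:119/24 72:124/25 76:124/25 80:123/24 84:123/25
0.11 -20:233/26 -16:233/26 -12:233/27 -8:232/26 -4:234/26 0:233/28 4:179/24 8:56/4 12:33/0 16:37/-1 20:36/1 24:37/-2 28:38/-2 32:39/-2 36:36/-1 40:37/-2 44:37/-1 48:32/-3 52:72/12 56:211/41 60:240/26 64:171/37 68:119/23 72:124/25 76:123/24 80:121/25 84:122/25
0.14 -20:148/29 -16:151/31 -12:153/32 -8:178/37 -4:233/29 0:227/31 4:163/21 8:45/1 12:35/0 16:37/0 20:37/0 24:37/0 28:37/-1 32:37/-1 36:37/-1 40:37/-2 44:37/-2 48:31/-2 52:73/11 56:206/40 60:238/28 64:163/34 68:119/23 72:122/25 76:122/25 80:122/25 84:121/23
t 8.35 cab tcp [-0.1253  0.1111] z 0.1739 F [ 0.8 -0.6  0. ] op 0.25
-.125,-.03,.173 shift [-0.003 -0.94   0.005] turn [ 0.001  0.003 -0.001]
-.125,-.145,.173 shift [-0.004 -1.707  0.004] turn [ 0.001  0.003 -0.001]
```

The mirror is flush and parallel to the panel. Now the floss box, with the fingers shut.

```bash
python3 -m pendant '[0,0,-1,0,0,0,0,0,0,-1,0,0,0,0,0,0,-1,0,0,0,0,0,0,-1,0,0,0,0,0,0,-1,0,0,0,0]' >/dev/null; python3 -m pendant '[0,0,-0.69,0,0,0,0,0,0,-0.69,0,0,0,0,0,0,-0.69,0,0,0,0,0,0,-0.69,0,0,0,0]';python3 go.py -.125,-.143,.1135;python3 look.py
```

```text
clock: 9.25
tool_pos: [0.4483, -0.1803, 0.1725]
eef_rot: [-0.086, 0.996, 0.001, -0.0]
contact_force: [0.1, -0.2, 0.6]
opening: 0.007
finger_force: 0.0
t 9.25 cab tcp [-0.1269 -0.142 ] z 0.1725 F [ 0.1 -0.2  0.6] op 0.01
-.125,-.143,.1135 shift [-0.012 -0.007  0.393] turn [ 0.001 -0.    -0.001]
mirror 356 [331.3 197.2] cab [0.0336 0.116 ] box [[0.012, 0.082], [0.009, 0.18], [0.055, 0.152], [0.056, 0.06]]
floss 312 [224.  240.7] cab [-0.0558 -0.1489] box [[-0.075, -0.179], [-0.111, -0.125], [-0.042, -0.11], [-0.011, -0.164]]
```

```bash
python3 -m pendant '[0,0,0,0.2,0,0,0,0,0,0,0.393,0,0,0,0,0,0,0.393,0,0,0]'|grep -E "pos|contact"; python3 -m pendant '[0,-0.06,0,0,0,0,0,0,-0.12,0,0,0,0,0,0,-0.18,0,0,0,0,0,0,-0.22,0,0,0,0,0,0,-0.26,0,0,0,0,0,0,-0.3,0,0,0,0,0,0,-0.34,0,0,0,0,0,0,-0.38,0,0,0,0,0,0,-0.42,0,0,0,0,0,0,-0.46,0,0,0,0,0,0,-0.46,0,0,0,0,0]';python3 go.py -.0,-.143,.1135;python3 look.py
```

```text
tool_pos: [0.446, -0.1773, 0.112]
contact_force: [-0.4, -0.4, 0.1]
clock: 10.7
tool_pos: [0.5174, -0.1687, 0.1143]
eef_rot: [-0.086, 0.996, 0.0, 0.001]
contact_force: [0.7, 0.7, -0.4]
opening: 0.003
finger_force: 0.0
t 10.7 cab tcp [-0.0569 -0.1425] z 0.1143 F [ 0.7  0.7 -0.4] op 0.0
-.0,-.143,.1135 shift [-0.379 -0.004  0.006] turn [ 0.     0.001 -0.   ]
mirror 355 [331.4 197.2] cab [0.0337 0.1159] box [[0.012, 0.082], [0.009, 0.18], [0.055, 0.152], [0.056, 0.06]]
floss 288 [236.5 249.6] cab [-0.0178 -0.1524] box [[-0.048, -0.172], [-0.06, -0.108], [0.004, -0.124], [0.013, -0.185]]
```

```bash
python3 -m pendant '[0,-0.04,0,0,0,0,0,0,-0.08,0,0,0,0,0,0,-0.12,0,0,0,0,0,0,-0.16,0,0,0,0,0,0,-0.2,0,0,0,0,0,0,-0.24,0,0,0,0,0,0,-0.28,0,0,0,0,0,0,-0.32,0,0,0,0,0,0,-0.36,0,0,0,0,0,0,-0.4,0,0,0,0,0,0,-0.4,0,0,0,0,0]'|grep -E "contact";python3 look.py; python3 -m pendant '[0,-0.02,0,0,0,0,0,0,-0.04,0,0,0,0,0,0,-0.05,0,0,0,0,0,0,-0.05,0,0,0,0,0]'|grep contact;python3 go.py;python3 look.py
```

```text
contact_force: [0.2, 0.5, -1.0]
mirror 385 [278.6 200.2] cab [-0.054   0.0288] box [[-0.103, 0.058], [-0.07, 0.085], [-0.006, 0.002], [-0.037, -0.023]]
floss 190 [255.7 259.7] cab [ 0.0311 -0.1502] box [[0.011, -0.167], [0.01, -0.106], [0.057, -0.124], [0.055, -0.182]]
contact_force: [0.8, 0.2, -1.3]
t 12.3 cab tcp [ 0.0096 -0.1426] z 0.1143 F [ 0.8  0.2 -1.3] op 0.0
mirror 437 [279.6 200.9] cab [-0.0504  0.0282] box [[-0.103, 0.058], [-0.064, 0.09], [-0.001, 0.006], [-0.037, -0.023]]
floss 168 [256.7 260.1] cab [ 0.0334 -0.1499] box [[0.017, -0.167], [0.016, -0.109], [0.056, -0.124], [0.055, -0.18]]
```

```bash
for k in 1 2 3; do python3 -m pendant '[0,-0.013,0,0,0,0,0,0,-0.013,0,0,0,0,0]'|grep -E "contact"; done; python3 go.py
```

```text
contact_force: [-0.0, 0.1, 0.4]
contact_force: [-0.3, 0.1, 0.1]
contact_force: [0.7, 0.4, -0.5]
t 12.95 cab tcp [ 0.0155 -0.1426] z 0.1143 F [ 0.7  0.4 -0.5] op 0.01
```

```bash
for k in 1 2 3; do python3 -m pendant '[0,-0.01,0,0,0,0,0,0,-0.01,0,0,0,0,0]'|grep -E "contact"; done; python3 go.py
```

```text
contact_force: [-0.1, -0.4, 0.5]
contact_force: [-3.4, -0.5, 2.5]
contact_force: [-6.2, -0.1, 4.3]
t 13.55 cab tcp [ 0.017  -0.1427] z 0.114 F [-6.2 -0.1  4.3] op 0.0
```

```bash
python3 -m pendant '[0,-0.01,0,0,0,0,0,0,-0.01,0,0,0,0,0]'|grep -E "contact"; python3 -m pendant '[0,0.1,0,0,0,0,0,0,0.3,0,0,0,0,0,0,0.6,0,0,0,0,0,0,0.9,0,0,0,0,0,0,1,0,0,0,0,0,0,1,0,-0.5,0,0,0,0,1,0,-0.5,0,0,0]'>/dev/null;python3 look.py
python3 - <<'E'
from h import *
from plant import r
i=r.snapshot("top")["img"].astype(int);c=np.load("cab.npz")
lc=lambda x:(x[:,:2]-c["o"])@c["R"]
def go(n,m,box,z):
    x0,y0,x1,y1=box;k=np.zeros(m.shape,np.uint8);k[y0:y1,x0:x1]=m[y0:y1,x0:x1]
    n_,l,s,ce=cv2.connectedComponentsWithStats(k);j=1+s[1:,4].argmax()
    q=cv2.boxPoints(cv2.minAreaRect(np.argwhere(l==j)[:,::-1].astype(np.float32)))
    print(n,s[j,4],ce[j].round(1),lc(ray("top",[ce[j]],z)).round(4),lc(ray("top",q,z)).round(4).tolist())
for im in(cv2.imread("pics/top0.png")[:,:,::-1].astype(int),i):
    d=im.max(2)<75;ye=(im[...,0]-im[...,2]>70)&(im[...,1]>140)
    go("mirror",d,(200,140,290,235),.158);go("floss",ye,(330,100,400,205),.16)
    go("bottle",d,(295,150,325,185),.2)
a=cv2.imread("pics/top0.png")[:,:,::-1].astype(int);D=np.abs(a-i).max(2)
for n,b in(("dish",(172,170,208,205)),("file",(405,118,433,184)),("bottle",(298,155,322,182))):
    print(n,"maxdiff",D[b[1]:b[3],b[0]:b[2]].max(),"frac>40",(D[b[1]:b[3],b[0]:b[2]]>40).mean().round(3))
E
python3 go.py
```

```text
contact_force: [-10.1, -0.5, 7.5]
mirror 356 [331.3 197.2] cab [0.0336 0.116 ] box [[0.012, 0.082], [0.009, 0.18], [0.055, 0.152], [0.056, 0.06]]
floss 133 [256.8 262.3] cab [ 0.0376 -0.1542] box [[0.025, -0.173], [0.025, -0.112], [0.056, -0.124], [0.055, -0.183]]
mirror 859 [251.  214.3] [[-0.0679  0.112 ]] [[-0.0402, 0.1463], [-0.0499, 0.0722], [-0.0954, 0.078], [-0.0858, 0.1516]]
floss 344 [374.1 185.2] [[-0.0594 -0.14  ]] [[-0.0394, -0.1106], [-0.026, -0.155], [-0.0786, -0.1691], [-0.0918, -0.125]]
bottle 55 [308.9 165.3] [[-0.0019 -0.0171]] [[-0.0003, -0.0068], [0.0081, -0.0193], [-0.0033, -0.0266], [-0.0117, -0.0142]]
mirror 811 [239.4 164.5] [[0.036  0.1158]] [[0.0587, 0.1532], [0.0587, 0.0789], [0.0134, 0.0788], [0.0134, 0.1526]]
floss 360 [364.8 131.6] [[ 0.0516 -0.1459]] [[0.0801, -0.1233], [0.0811, -0.1697], [0.0245, -0.169], [0.0235, -0.123]]
bottle 48 [309.1 165.2] [[-0.0018 -0.0174]] [[-0.0079, -0.0101], [0.0054, -0.0129], [0.0028, -0.026], [-0.0105, -0.0232]]
dish maxdiff 12 frac>40 0.0
file maxdiff 172 frac>40 0.223
bottle maxdiff 51 frac>40 0.006
t 14.55 cab tcp [-0.1256 -0.1437] z 0.1925 F [ 0.2 -0.5  0.5] op 0.0
```

Run:
```python
import cv2,numpy as np
a=cv2.imread("pics/scene0.png").astype(int);b=cv2.imread("pics/last.png").astype(int)
D=np.abs(a-b).max(2)[262:302,175:235];print("file scene diff",(D>40).mean(),D.max())
from plant import r
print(r.finish_job())
```

```text
file scene diff 0.0 4
the job is handed in; nothing more can be done
None
```

The floss box and the middle-sized travel mirror are both pushed back flush against the panel, and the bottle, ring dish and nail file stayed where they were. The job is handed in at about 15 s of robot time; the hand-in call gave no verdict.

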